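Test the push-catches of three brass caskets and mark the faulty one

ROBOT

A 6-joint arm with a two-finger parallel gripper is mounted at the origin on the work surface. World frame = base frame: x ahead of the robot, y to its left, z up, the work surface at z = 0. Lengths are in m, angles in rad, forces in N, time in s.
With the tool pointing down it reaches from about 0.325 to 0.875 m from the base axis. Payload 4.4 kg.
Tool frame: the origin (TCP) lies at the very end of the fingers, on their centre line; the grasp point (between the pads) lies 19 mm behind it; z points along the fingers, x is the direction in which the jaws open and shut, and the axes are right-handed (so a half turn about z gives the same grasp; the last joint's range is limited). The gripper opens to 85 mm and grips with 20 to 120 N. Pads are 22 mm wide; open, the fingers measure 114 mm over their backs; the gripper's body (76 mm by 85 mm) begins 54 mm behind the grasp point. The pads swing forward as they close: fully open they stand 13 mm farther back than shut.
Start: joints at [-1.48, 0.207, 1.542, -0, 1.393, -0.15], TCP at [0.137, -0.558, 0.231] pointing down, gripper open.
Joint ranges: [-2.73, 2.73], [-0.86, 2.22], [0.23, 2.46], [-1.11, 4.25], [0.08, 2.63], [-2.82, 2.82]. Speed limits (rad/s): [2.79, 2.79, 3.14, 3.14, 3.14, 3.14].

INTERFACE

Orientations are given as a 3x3 rotation matrix whose columns are the frame's x, y, z axes.
In Python, from cell import ctrl, eyes, ticket gives the robot as it stands.
- The arm moves only by the tool drive_tool, never from a script. Its argument "targets" is text: rows parted by semicolons, each of 5 numbers parted by spaces: the shift along the tool's x, y, z normalised to -1 to 1, where 1 is 250 mm, then the turn about the tool's z normalised to -1 to 1, where 1 is 1.5 rad, then the opening, from 0 (shut) to 1 (fully open). A call has exactly 5 rows; each row is the pose to reach, as a shift and turn from the pose measured when the call began, along the tool's axes at that moment; what a row does not reach only later rows make up. A row lasts 1/12 s, in which the tool goes at most 41.7 mm and 7.16 degrees, less where a joint would pass 70% of its speed; a pose out of reach is approached as far as the arm can. A call with a number of a shift or a turn outside -1 to 1 is refused whole. A call with a gripper value outside its range is refused whole. The fingers move at their own pace and stop on an object; "squeeze" is the grip in N (left out, the last holds). Time passes only in rows, so rows that repeat a pose let the fingers close, or fill a call up. It gives the time, the measured TCP pose, the force and the opening at its end, in the units of the state.
- ctrl.read_state(): the state, without advancing time (a new reading comes with each control period).
- eyes.grab_frame(name): name is "scene" or "top" or "wrist"; returns a dict with "image" (480x640x3 uint8, blue, green, red), "fovy" (degrees; the focal length in pixels is half the picture's height over the tangent of half this angle, whatever the lens; pixels are square), "cx", "cy" (the principal point, pixels), "R" (3x3) and "t" (3): a world point X has camera coordinates R X + t. Camera axes: x right, y down, z forward; pixel columns grow to the right and rows downward; lengths in m; the calibration is good to about 2 mm. A picture is of the moment at which its call begins. There is no depth.
- ticket.job_done(): hands the job in, once; it reports no verdict.
The state is a dict: "time": time; "qpos": joint angles; "qd": joint speeds; "effort": joint torques, N m; "tool_pos": TCP position; "tool_rot": TCP orientation; "contact_force": force on the tool from outside, world axes, zero at the start; "ft_torque": the same for the moment, N m; "grip_width": finger opening in m.
Only numpy, scipy, OpenCV 4.12 (cv2) and the standard library are available. Lean on these libraries where they do the work, as an engineer would, in place of code of your own. Each camera call takes 0.05 s, during which the arm holds its last target.

TASK

Test the spring catch on each of the three brass caskets: push its button slowly and steadily down with up to about 13 N, never more than 18 N. A sound catch clicks before 10 N and stays down, so leave it clicked down; the one that has still not clicked at 13 N is faulty, so let it come back up. Then stand the red marker upright in the cup on the faulty casket's board, and leave the other things on the bench alone.

Things in the scene. Friction and masses are not known exactly. Their poses are not given: they have to be found in the camera images.
- casket_a: One of three look-alike inspection boards (their order on the bench changes): a wooden board 200 x 100 x 12 mm, fixed, with a polished brass casket (96 x 96 mm, its lid 72 mm above the bench) on its +x half, centred at x = +45 mm, and an open steel marker cup on its -x half. Origin: centre of the board's underside, at bench height; z up, x from the cup to the casket.
- plunger_a: Steel push-button, 36 mm across, of casket_a's catch; moves straight down. Origin: centre of its flat top, 108 mm above the bench when up; z up. Sound catch: clicks about 4 mm down at 5 to 9 N, then stays 18 mm down; about 13 N again at 22 to 25 mm, hard stop at 25 mm. Faulty catch: 1 to 3 N plus 2.8 N per mm, no click, springs back. They look alike; any of the three places may hold the faulty one.
- cup_a (a point): Centre of the inner floor of the marker cup on casket_a's board: a steel ring, 48 mm bore, about 60 mm outside, 18 mm deep, its floor 12 mm above the bench. A dark tongue slides out of the lid above, towards the cup, by as much as the button is down. The cup lies 107 mm from the button, on the board's -x side.
- casket_b: One of three look-alike inspection boards (their order on the bench changes): a wooden board 200 x 100 x 12 mm, fixed, with a polished brass casket (96 x 96 mm, its lid 72 mm above the bench) on its +x half, centred at x = +45 mm, and an open steel marker cup on its -x half. Origin: centre of the board's underside, at bench height; z up, x from the cup to the casket.
- plunger_b: Steel push-button, 36 mm across, of casket_b's catch; moves straight down. Origin: centre of its flat top, 108 mm above the bench when up; z up. Sound catch: clicks about 4 mm down at 5 to 9 N, then stays 18 mm down; about 13 N again at 22 to 25 mm, hard stop at 25 mm. Faulty catch: 1 to 3 N plus 2.8 N per mm, no click, springs back. They look alike; any of the three places may hold the faulty one.
- cup_b (a point): Centre of the inner floor of the marker cup on casket_b's board: a steel ring, 48 mm bore, about 60 mm outside, 18 mm deep, its floor 12 mm above the bench. A dark tongue slides out of the lid above, towards the cup, by as much as the button is down. The cup lies 107 mm from the button, on the board's -x side.
- casket_c: One of three look-alike inspection boards (their order on the bench changes): a wooden board 200 x 100 x 12 mm, fixed, with a polished brass casket (96 x 96 mm, its lid 72 mm above the bench) on its +x half, centred at x = +45 mm, and an open steel marker cup on its -x half. Origin: centre of the board's underside, at bench height; z up, x from the cup to the casket.
- plunger_c: Steel push-button, 36 mm across, of casket_c's catch; moves straight down. Origin: centre of its flat top, 108 mm above the bench when up; z up. Sound catch: clicks about 4 mm down at 5 to 9 N, then stays 18 mm down; about 13 N again at 22 to 25 mm, hard stop at 25 mm. Faulty catch: 1 to 3 N plus 2.8 N per mm, no click, springs back. They look alike; any of the three places may hold the faulty one.
- cup_c (a point): Centre of the inner floor of the marker cup on casket_c's board: a steel ring, 48 mm bore, about 60 mm outside, 18 mm deep, its floor 12 mm above the bench. A dark tongue slides out of the lid above, towards the cup, by as much as the button is down. The cup lies 107 mm from the button, on the board's -x side.
- marker_mid (a point): Middle (30 mm up) of the red plastic rework marker, a loose upright post 60 mm tall, 60 g: foot 32 mm across and 12 mm high, tapering at 18 mm to a round stem 22 mm across up to the top. z along the post. It stands on the bench.
- bowl: Small brass bowl, 90 mm across, 50 mm high, loose; bystander. Origin: centre of the underside.
- compound_tin: Green tin of polishing compound, 60 mm across, 60 mm high, loose; bystander. Origin: centre of the underside.
- disc: Pair of grey grinding discs, 90 mm across, 24 mm high together, loose; bystander. Origin: centre of the underside.

How it is judged:
On the way, in this order (a step that is already met when the one before it is completed fails the run):
1. the faulty catch has been pushed with at least 10 N for a moment, without clicking (((contact force between anything else and plunger_a above 10 N and z of plunger_a in the frame of casket_a above 0.098 m) or (contact force between anything else and plunger_b above 10 N and z of plunger_b in the frame of casket_b above 0.098 m) or (contact force between anything else and plunger_c above 10 N and z of plunger_c in the frame of casket_c above 0.098 m))), for 0.1 s.
2. the marker stands in the cup on the board of a casket whose catch is up (angle between marker_mid's own z axis and vertical below 0.15 rad and ((horizontal distance between marker_mid and cup_a below 0.014 m and z of marker_mid in the frame of cup_a below 0.036 m and z of plunger_a in the frame of casket_a above 0.103 m) or (horizontal distance between marker_mid and cup_b below 0.014 m and z of marker_mid in the frame of cup_b below 0.036 m and z of plunger_b in the frame of casket_b above 0.103 m) or (horizontal distance between marker_mid and cup_c below 0.014 m and z of marker_mid in the frame of cup_c below 0.036 m and z of plunger_c in the frame of casket_c above 0.103 m))), for 0.2 s.
At the end, for the whole second after the job is handed in: Both sound catches are clicked down (at least 15 mm below their start), the faulty one is back up (within 5 mm of its start), and the red marker stands upright (within 0.15 rad) on the floor of the cup on the faulty casket's board, within 14 mm of its centre (angle between marker_mid's own z axis and vertical below 0.15 rad and ((horizontal distance between marker_mid and cup_a below 0.014 m and z of marker_mid in the frame of cup_a below 0.036 m and z of plunger_a in the frame of casket_a above 0.103 m and z of plunger_b in the frame of casket_b below 0.093 m and z of plunger_c in the frame of casket_c below 0.093 m) or (horizontal distance between marker_mid and cup_b below 0.014 m and z of marker_mid in the frame of cup_b below 0.036 m and z of plunger_b in the frame of casket_b above 0.103 m and z of plunger_a in the frame of casket_a below 0.093 m and z of plunger_c in the frame of casket_c below 0.093 m) or (horizontal distance between marker_mid and cup_c below 0.014 m and z of marker_mid in the frame of cup_c below 0.036 m and z of plunger_c in the frame of casket_c above 0.103 m and z of plunger_a in the frame of casket_a below 0.093 m and z of plunger_b in the frame of casket_b below 0.093 m))); the robot touches nothing.
It fails at once if a catch is pushed with more than 20 N (contact force between anything else and plunger_a above 20 N or contact force between anything else and plunger_b above 20 N or contact force between anything else and plunger_c above 20 N).
It fails at once if the bowl, the tin or the discs are pushed away (30 mm) (distance of any of bowl, compound_tin, disc from where it was at the start of the episode above 0.03 m).
It also fails if it takes over 72 s, if anything falls off the work surface, if the arm or the gripper's body presses on something with over 40 N, if the wrist force passes 120 N, or if a joint passes its speed limit or range.

## Working session

There is one attempt and no reset: what is moved stays moved. The work goes in short steps, Python scripts to look and compute and a tool call to move; the robot and the scene stay as the last step left them, time stands still between calls to the robot, and variables do not carry over. Pictures are saved under pics/ and viewed, and the job is handed in when it is done.

Besides the shell and the picture viewer there is one more tool, called after "Request:" by a JSON object that holds its "fn" and its "kwargs". drive_tool: Moves the arm, as the interface text tells. Scaled input: -1 to 1 covers 250 mm each way for a shift and 1.5 rad each way for a turn. Its arguments: {"type":"object","properties":{"targets":{"type":"string"},"squeeze":{"type":"number"}},"required":["targets"]}

```bash
ls; mkdir -p pics; python3 - <<'E'
from cell import ctrl, eyes
import cv2,pickle
s=ctrl.read_state(); print(s)
for n in ("scene","top","wrist"):
    f=eyes.grab_frame(n); cv2.imwrite(f"pics/{n}0.png",f["image"]); pickle.dump(f,open(f"{n}0.pkl","wb"))
    print(n,f["fovy"],f["cx"],f["cy"],f["R"],f["t"], f.keys())
E
```

```text
pics
{'time': 0.0, 'qpos': array([-1.48049775e+00,  2.07435842e-01,  1.54299192e+00, -5.36202559e-05,
        1.39352037e+00, -1.50487696e-01]), 'qd': array([-3.28567959e-04,  8.53186331e-04, -1.46068366e-05, -8.91054269e-05,
        7.64166425e-04,  2.38345922e-04]), 'effort': array([-2.58332417e-03, -3.83040547e+01, -2.91595137e+01, -4.01544758e-04,
        1.06453602e-02, -4.62226183e-06]), 'tool_pos': array([ 0.13702617, -0.55762763,  0.23009879]), 'tool_rot': array([[ 2.38475220e-01, -9.71148546e-01, -2.64971915e-04],
       [-9.71145771e-01, -2.38475177e-01,  2.34111834e-03],
       [-2.33676290e-03, -3.00972355e-04, -9.99997224e-01]]), 'contact_force': array([-0.25331395, -0.05836393, -0.55102847]), 'ft_torque': array([ 0.02121588,  0.01174758, -0.06221883]), 'grip_width': 0.0852173570369896}
scene 56.62189773844679 314.1323621757588 237.94656867049486 [[ 0.68499266  0.72818496  0.02305927]
 [ 0.45069502 -0.39866949 -0.79870936]
 [-0.57241511  0.55750274 -0.60127501]] [-0.46956505 -0.19745413  1.33180742] dict_keys(['image', 'fovy', 'cx', 'cy', 'R', 't'])
top 42.24280304074825 320.5386978682531 240.29695449380552 [[-1.31701766e-03 -9.99986515e-01  5.02342060e-03]
 [-9.94332832e-01  7.75529192e-04 -1.06309068e-01]
 [ 1.06303739e-01 -5.13496295e-03 -9.94320445e-01]] [0.04374444 0.60000149 1.30235161] dict_keys(['image', 'fovy', 'cx', 'cy', 'R', 't'])
wrist 59.50152544535974 325.5049656595959 242.31388163184627 [[ 0.23838556 -0.97116693 -0.00266711]
 [-0.92409823 -0.22767486  0.30693096]
 [-0.29868844 -0.07070324 -0.95172804]] [-0.57172487 -0.03910256  0.38063238] dict_keys(['image', 'fovy', 'cx', 'cy', 'R', 't'])
```

View pics/top0.png

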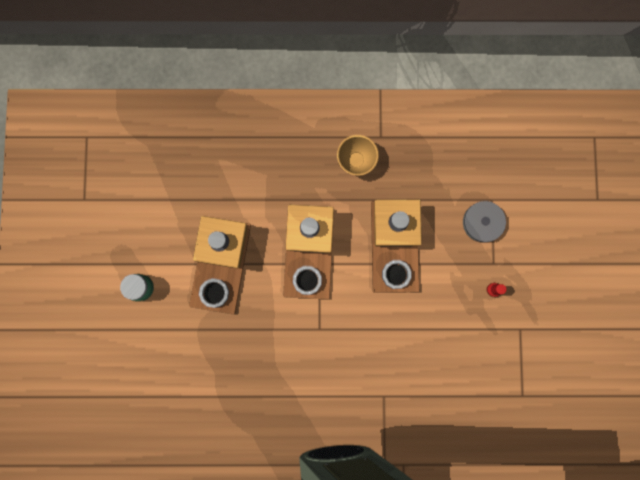

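View pics/scene0.png

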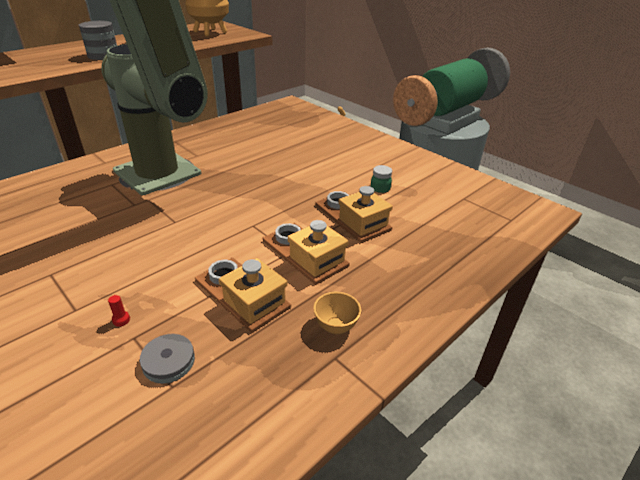

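```bash
cat > h.py <<'E'
import numpy as np,cv2,pickle
def ray(f,u,v,z):
    fl=240/np.tan(np.radians(f["fovy"]/2))
    R=np.array(f["R"]);t=np.array(f["t"])
    d=R.T@np.array([(u-f["cx"])/fl,(v-f["cy"])/fl,1.]);o=-R.T@t
    return o+d*(z-o[2])/d[2]
def proj(f,X):
    fl=240/np.tan(np.radians(f["fovy"]/2))
    p=np.array(f["R"])@np.array(X)+np.array(f["t"]);return np.array([f["cx"]+fl*p[0]/p[2],f["cy"]+fl*p[1]/p[2]])
def tri(f1,p1,f2,p2):
    P=[]
    for f in(f1,f2):
        fl=240/np.tan(np.radians(f["fovy"]/2));K=np.array([[fl,0,f["cx"]],[0,fl,f["cy"]],[0,0,1]])
        P.append(K@np.c_[np.array(f["R"]),np.array(f["t"])])
    x=cv2.triangulatePoints(P[0],P[1],np.array(p1,float).reshape(2,1),np.array(p2,float).reshape(2,1));return (x[:3]/x[3]).ravel()
E
python3 - <<'E'
from h import *
f=pickle.load(open("top0.pkl","rb"));im=f["image"]
c=cv2.resize(im[190:320,110:320],None,fx=3.8,fy=3.8,interpolation=cv2.INTER_CUBIC);cv2.imwrite("pics/c1.png",c)
c=cv2.resize(im[190:320,320:530],None,fx=3.8,fy=3.8,interpolation=cv2.INTER_CUBIC);cv2.imwrite("pics/c2.png",c)
hsv=cv2.cvtColor(im,cv2.COLOR_BGR2HSV)
def comps(m,lab):
    n,l,st,ce=cv2.connectedComponentsWithStats(m.astype(np.uint8))
    for i in range(1,n):
        if st[i,4]>30 and 130<ce[i,1]<330: print(lab,st[i],ce[i].round(1),cv2.minAreaRect(np.argwhere(l==i)[:,::-1].astype(np.float32)))
comps((hsv[...,1]<60)&(hsv[...,2]>110),"grey")
comps((hsv[...,2]<45),"dark")
comps((hsv[...,1]>130)&(hsv[...,2]>180)&(hsv[...,0]>15),"brass")
comps(((hsv[...,0]<4)|(hsv[...,0]>174))&(hsv[...,1]>180),"red")
E
```

```text
grey [ 466  201   40   40 1061] [486.4 219.8] ((487.2731628417969, 219.0997314453125), (40.3740119934082, 34.08405303955078), 53.746158599853516)
grey [392 212  17  16 229] [400.  219.4] ((400.0, 219.5), (15.0, 16.0), 90.0)
grey [300 218  18  17 235] [308.8 226. ] ((308.5, 226.0), (16.0, 17.0), 90.0)
grey [208 232  17  17 226] [216.4 239.7] ((216.0, 240.0), (16.0, 16.0), 90.0)
grey [382 260  30  29 302] [396.8 274.3] ((396.5, 274.0), (28.0, 29.0), 90.0)
grey [293 266  29  29 288] [307.5 280. ] ((307.0, 280.0), (28.0, 28.0), 90.0)
grey [120 274  26  26 506] [132.3 286.6] ((132.25001525878906, 286.7500305175781), (24.041629791259766, 24.748737335205078), 45.0)
grey [199 279  29  29 251] [212.7 292.6] ((213.0, 293.0), (28.0, 28.0), 90.0)
dark [387 265  19  19 280] [395.7 274.1] ((396.0, 274.0), (18.0, 18.0), 90.0)
dark [297 271  20  19 298] [306.4 280. ] ((306.5, 280.0), (18.0, 19.0), 90.0)
dark [143 276  10  12  32] [148.2 279.8] ((148.8069305419922, 280.4306945800781), (14.212668418884277, 3.377267599105835), 50.710594177246094)
dark [204 283  20  20 306] [213.2 292.6] ((213.5, 292.5), (19.0, 19.0), 90.0)
brass [349 135  29  37  93] [367.4 146. ] ((366.3668518066406, 149.10382080078125), (39.82162857055664, 18.51154136657715), 60.80251693725586)
brass [350 149  23  19 329] [361.  158.6] ((361.0, 158.0), (22.0, 18.0), 0.0)
brass [ 375  200   46   45 1517] [396.1 222.1] ((397.4999694824219, 222.0), (44.99999237060547, 43.99999237060547), 0.0)
brass [ 286  205   47   47 1546] [307.7 228.1] ((308.9646301269531, 227.63693237304688), (45.2635383605957, 45.42994689941406), 3.1798300743103027)
brass [ 193  216   52   51 1492] [217.5 241.2] ((218.4324188232422, 241.40541076660156), (45.37411880493164, 45.045326232910156), 9.462321281433105)
red [487 283  19  13 184] [495.9 289.3] ((496.0, 289.0), (12.0, 18.0), 90.0)
```

View pics/c1.png

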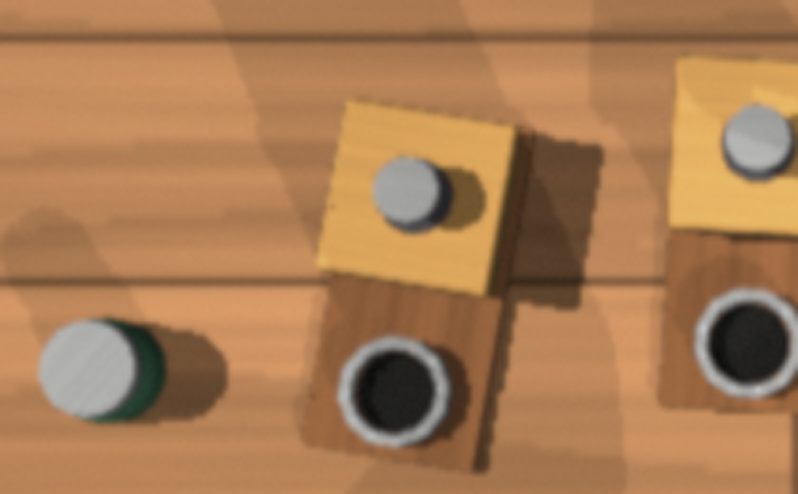

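View pics/c2.png

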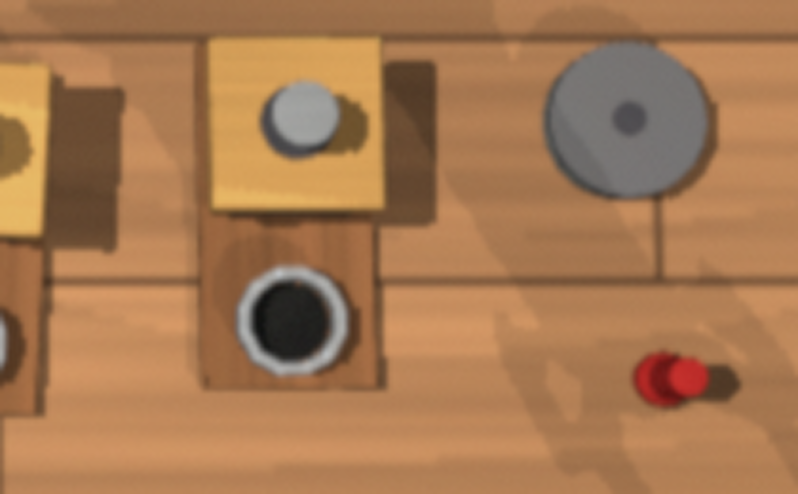

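View pics/wrist0.png

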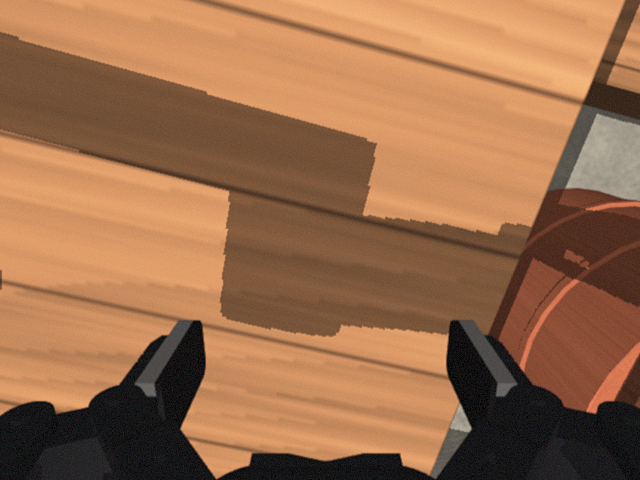

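```bash
python3 - <<'E'
from h import *
f=pickle.load(open("top0.pkl","rb"))
for n,b,c in (("L",(216.8,239.8),(213,292.7)),("M",(308.9,226.1),(307,280)),("R",(400,219.5),(396.6,274.1))):
    B=ray(f,*b,.108);C=ray(f,*c,.030);d=B-C
    print(n,B[:2].round(4),C[:2].round(4),np.hypot(*d[:2]).round(4),np.degrees(np.arctan2(d[1],d[0])).round(1))
print("marker top",ray(f,501,289.3,.06),"foot",ray(f,494,289.7,.012), "mid",ray(f,496,289.3,.025))
print("disc",ray(f,485.4,221,.024),"bowl",ray(f,358,155,.05),"tin",ray(f,132.3,286.6,.06))
E
```

```text
L [0.5931 0.2533] [0.4882 0.2723] 0.1066 -10.2
M [0.6209 0.0671] [0.515  0.0721] 0.106 -2.7
R [ 0.6343 -0.1181] [ 0.5274 -0.1195] 0.1069 0.8
marker top [ 0.49387141 -0.33331481  0.06      ] foot [ 0.494344   -0.33228227  0.012     ] mid [ 0.49484515 -0.33291172  0.025     ]
disc [ 0.64273037 -0.31479947  0.024     ] bowl [ 0.78251477 -0.03759256  0.05      ] tin [0.50038316 0.43534727 0.06      ]
```

Request:
{"fn": "drive_tool", "kwargs": {"targets": "-0.08 -0.16 0 0.08 0;-0.16 -0.32 0 0.16 0;-0.25 -0.47 0 0.16 0;-0.33 -0.63 0 0.16 0;-0.41 -0.78 0 0.16 0", "squeeze": 30}}

```text
time: 0.57
tool_pos: [0.2931, -0.4189, 0.2303]
tool_rot: [[-0.0, -1.0, -0.0], [-1.0, 0.0, 0.002], [-0.002, 0.0, -1.0]]
contact_force: [0.4, -0.3, 0.6]
grip_width: 0.0257
```

Request:
{"fn": "drive_tool", "kwargs": {"targets": "-0.11 -0.12 0 0 0;-0.22 -0.25 0 0 0;-0.33 -0.37 0 0 0;-0.44 -0.5 0 0 0;-0.55 -0.62 0 0 0"}}

```text
time: 0.98
tool_pos: [0.4488, -0.2801, 0.2304]
tool_rot: [[-0.0, -1.0, -0.0], [-1.0, 0.0, 0.002], [-0.002, 0.0, -1.0]]
contact_force: [0.1, -1.1, -0.7]
grip_width: 0.0001
```

```bash
python3 -c "
from cell import ctrl;s=ctrl.read_state();print(s['tool_pos'],s['contact_force'],s['grip_width'])"
```

```text
[ 0.448757   -0.28009598  0.23037385] [ 0.08800104 -1.11123171 -0.74753888] 0.00014932195284111474
```

Request:
{"fn": "drive_tool", "kwargs": {"targets": "-0.11 -0.124 0.04 0 0;-0.22 -0.248 0.08 0 0;-0.33 -0.372 0.12 0 0;-0.44 -0.495 0.16 0 0;-0.54 -0.619 0.2 0 0"}}

```text
time: 1.4
tool_pos: [0.6007, -0.1461, 0.1811]
tool_rot: [[0.0, -1.0, -0.001], [-1.0, -0.0, 0.002], [-0.002, 0.001, -1.0]]
contact_force: [1.1, 0.2, 0.7]
grip_width: 0.0
```

Request:
{"fn": "drive_tool", "kwargs": {"targets": "-0.108 -0.123 0.04 0 0;-0.108 -0.123 0.08 0 0;-0.108 -0.123 0.12 0 0;-0.108 -0.123 0.16 0 0;-0.108 -0.123 0.16 0 0"}}

```text
time: 1.82
tool_pos: [0.6284, -0.1194, 0.1377]
tool_rot: [[-0.001, -1.0, -0.007], [-1.0, 0.001, 0.004], [-0.004, 0.007, -1.0]]
contact_force: [-0.9, 0.4, 0.1]
grip_width: -0.0001
```

```bash
python3 - <<'E'
from cell import ctrl,eyes
import cv2,numpy as np
s=ctrl.read_state();print(s['tool_pos'],s['contact_force'],s['grip_width'])
a=eyes.grab_frame("scene")["image"][130:380,160:440];b=eyes.grab_frame("wrist")["image"]
cv2.imwrite("pics/w1.png",np.hstack([cv2.resize(a,(448,400)),cv2.resize(b,(340,400))]))
E
```

```text
[ 0.62844791 -0.11935813  0.13772248] [-0.88261982  0.43241243  0.11982497] -0.00014725428802296432
```

View pics/w1.png

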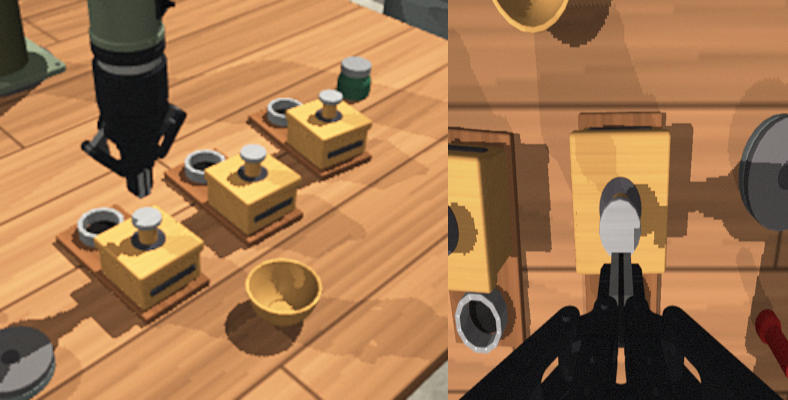

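Request:
{"fn": "drive_tool", "kwargs": {"targets": "-0.004 -0.024 0.03 0 0;-0.004 -0.024 0.06 0 0;-0.004 -0.024 0.09 0 0;-0.004 -0.024 0.09 0 0;-0.004 -0.024 0.09 0 0"}}

```text
time: 2.33
tool_pos: [0.6351, -0.1191, 0.1169]
tool_rot: [[-0.002, -1.0, -0.005], [-1.0, 0.002, 0.003], [-0.003, 0.005, -1.0]]
contact_force: [-0.1, 0.6, -0.3]
grip_width: 0.0
```

Request:
{"fn": "drive_tool", "kwargs": {"targets": "0 0 0.006 0 0;0 0 0.012 0 0;0 0 0.018 0 0;0 0 0.024 0 0;0 0 0.028 0 0"}}

```text
time: 2.75
tool_pos: [0.6351, -0.119, 0.1098]
tool_rot: [[-0.002, -1.0, -0.005], [-1.0, 0.002, 0.003], [-0.003, 0.005, -1.0]]
contact_force: [0.8, 0.4, 0.0]
grip_width: -0.0002
```

Request:
{"fn": "drive_tool", "kwargs": {"targets": "0 0 0.002 0 0;0 0 0.004 0 0;0 0 0.006 0 0;0 0 0.008 0 0;0 0 0.01 0 0"}}

```text
time: 3.17
tool_pos: [0.6351, -0.119, 0.1076]
tool_rot: [[-0.002, -1.0, -0.005], [-1.0, 0.002, 0.003], [-0.003, 0.005, -1.0]]
contact_force: [-1.1, 0.4, 2.0]
grip_width: -0.0003
```

Request:
{"fn": "drive_tool", "kwargs": {"targets": "0 0 0.002 0 0;0 0 0.004 0 0;0 0 0.006 0 0;0 0 0.006 0 0;0 0 0.006 0 0"}}

```text
time: 3.58
tool_pos: [0.6352, -0.1191, 0.1065]
tool_rot: [[-0.002, -1.0, -0.004], [-1.0, 0.002, 0.003], [-0.003, 0.004, -1.0]]
contact_force: [-2.8, 0.7, 4.4]
grip_width: 0.0004
```

Request:
{"fn": "drive_tool", "kwargs": {"targets": "0 0 0.002 0 0;0 0 0.004 0 0;0 0 0.005 0 0;0 0 0.006 0 0;0 0 0.006 0 0"}}

```text
time: 4.0
tool_pos: [0.6351, -0.1191, 0.1052]
tool_rot: [[-0.002, -1.0, -0.004], [-1.0, 0.002, 0.003], [-0.003, 0.004, -1.0]]
contact_force: [-1.8, 0.1, 5.7]
grip_width: 0.0002
```

Request:
{"fn": "drive_tool", "kwargs": {"targets": "0 0 0.001 0 0;0 0 0.002 0 0;0 0 0.003 0 0;0 0 0.004 0 0;0 0 0.004 0 0"}}

```text
time: 4.42
tool_pos: [0.6352, -0.119, 0.1045]
tool_rot: [[-0.002, -1.0, -0.004], [-1.0, 0.002, 0.003], [-0.003, 0.004, -1.0]]
contact_force: [-3.5, 0.6, 5.3]
grip_width: 0.0001
```

Request:
{"fn": "drive_tool", "kwargs": {"targets": "0 0 0.001 0 0;0 0 0.002 0 0;0 0 0.003 0 0;0 0 0.004 0 0;0 0 0.004 0 0"}}

```text
time: 4.83
tool_pos: [0.6351, -0.119, 0.1037]
tool_rot: [[-0.002, -1.0, -0.004], [-1.0, 0.002, 0.003], [-0.003, 0.004, -1.0]]
contact_force: [-2.3, 0.1, 5.8]
grip_width: 0.0002
```

Request:
{"fn": "drive_tool", "kwargs": {"targets": "0 0 0.001 0 0;0 0 0.002 0 0;0 0 0.003 0 0;0 0 0.004 0 0;0 0 0.004 0 0"}}

```text
time: 5.25
tool_pos: [0.6352, -0.119, 0.1029]
tool_rot: [[-0.002, -1.0, -0.004], [-1.0, 0.002, 0.003], [-0.003, 0.004, -1.0]]
contact_force: [-3.8, 1.1, 4.5]
grip_width: 0.0003
```

```bash
cat > look.py <<'E'
import sys,cv2,numpy as np
from cell import ctrl,eyes
s=ctrl.read_state();print(s['time'],s['tool_pos'],s['contact_force'],s['grip_width'])
a=eyes.grab_frame("scene")["image"][150:350,180:420]
b=eyes.grab_frame("wrist")["image"]
cv2.imwrite(f"pics/{sys.argv[1]}.png",np.hstack([cv2.resize(a,(480,400),interpolation=cv2.INTER_CUBIC),cv2.resize(b,(320,400))]))
E
python3 look.py r1
```

```text
5.25 [ 0.63518097 -0.11903705  0.10288213] [-3.8435602   1.09451317  4.4775995 ] 0.0003061148177388625
```

View pics/r1.png

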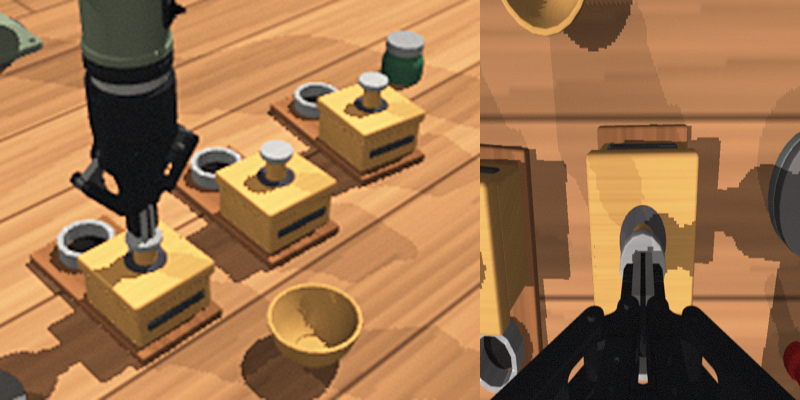

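Request:
{"fn": "drive_tool", "kwargs": {"targets": "0 0 0.003 0 0;0 0 0.006 0 0;0 0 0.009 0 0;0 0 0.012 0 0;0 0 0.014 0 0"}}

```text
time: 5.77
tool_pos: [0.635, -0.119, 0.0984]
tool_rot: [[-0.002, -1.0, -0.005], [-1.0, 0.002, 0.003], [-0.003, 0.005, -1.0]]
contact_force: [-0.5, 0.5, 0.5]
grip_width: -0.0001
```

Request:
{"fn": "drive_tool", "kwargs": {"targets": "0 0 0.003 0 0;0 0 0.006 0 0;0 0 0.009 0 0;0 0 0.012 0 0;0 0 0.014 0 0"}}

```text
time: 6.18
tool_pos: [0.635, -0.119, 0.0947]
tool_rot: [[-0.002, -1.0, -0.005], [-1.0, 0.002, 0.003], [-0.003, 0.005, -1.0]]
contact_force: [0.7, -0.2, 0.0]
grip_width: 0.0003
```

Request:
{"fn": "drive_tool", "kwargs": {"targets": "0 0 -0.12 0 0;-0.16 0.01 -0.14 0 0;-0.32 0.02 -0.14 0 0;-0.48 0.04 -0.14 0 0;-0.64 0.056 -0.14 0 0"}}

```text
time: 6.6
tool_pos: [0.6214, 0.0422, 0.1309]
tool_rot: [[-0.003, -1.0, -0.004], [-1.0, 0.003, 0.003], [-0.003, 0.004, -1.0]]
contact_force: [0.6, -0.4, 0.7]
grip_width: -0.0001
```

```bash
python3 look.py r2
```

```text
6.6 [0.62144967 0.04215321 0.13085515] [ 0.63351938 -0.37087816  0.69519425] -9.750371743869374e-05
```

View pics/r2.png

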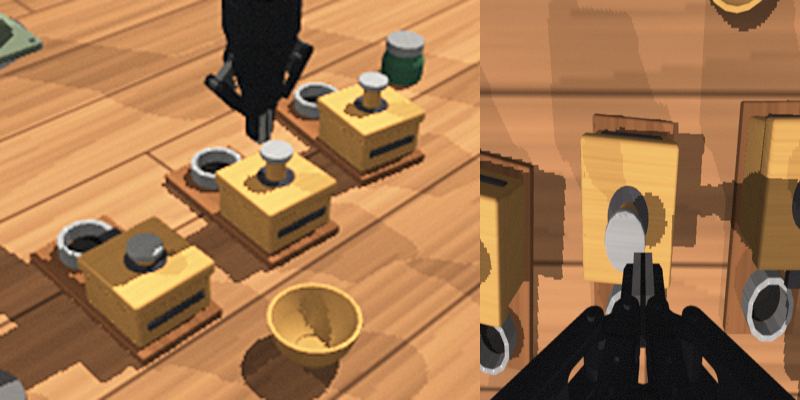

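Request:
{"fn": "drive_tool", "kwargs": {"targets": "-0.1 0 0 0 0;-0.1 0 0.02 0 0;-0.1 0 0.04 0 0;-0.1 0 0.06 0 0;-0.1 0 0.076 0 0"}}

```text
time: 7.12
tool_pos: [0.6198, 0.071, 0.1105]
tool_rot: [[0.004, -1.0, -0.006], [-1.0, -0.004, 0.006], [-0.006, 0.006, -1.0]]
contact_force: [-0.4, -0.7, 0.3]
grip_width: -0.0001
```

Request:
{"fn": "drive_tool", "kwargs": {"targets": "0 0 0.002 0 0;0 0 0.004 0 0;0 0 0.006 0 0;0 0 0.008 0 0;0 0 0.01 0 0"}}

```text
time: 7.53
tool_pos: [0.6201, 0.0707, 0.1083]
tool_rot: [[0.003, -1.0, -0.006], [-1.0, -0.003, 0.006], [-0.006, 0.006, -1.0]]
contact_force: [0.8, 0.1, 0.8]
grip_width: 0.0
```

Request:
{"fn": "drive_tool", "kwargs": {"targets": "0 0 0.002 0 0;0 0 0.004 0 0;0 0 0.006 0 0;0 0 0.006 0 0;0 0 0.006 0 0"}}

```text
time: 7.95
tool_pos: [0.6202, 0.0707, 0.1073]
tool_rot: [[0.003, -1.0, -0.005], [-1.0, -0.003, 0.005], [-0.005, 0.005, -1.0]]
contact_force: [-2.9, -0.9, 4.9]
grip_width: -0.0002
```

Request:
{"fn": "drive_tool", "kwargs": {"targets": "0 0 0.001 0 0;0 0 0.002 0 0;0 0 0.003 0 0;0 0 0.004 0 0;0 0 0.004 0 0"}}

```text
time: 8.37
tool_pos: [0.6202, 0.0707, 0.1067]
tool_rot: [[0.003, -1.0, -0.005], [-1.0, -0.003, 0.005], [-0.005, 0.005, -1.0]]
contact_force: [-2.7, 0.0, 5.2]
grip_width: -0.0001
```

Request:
{"fn": "drive_tool", "kwargs": {"targets": "0 0 0.001 0 0;0 0 0.002 0 0;0 0 0.003 0 0;0 0 0.004 0 0;0 0 0.004 0 0"}}

```text
time: 8.78
tool_pos: [0.6202, 0.0708, 0.1063]
tool_rot: [[0.003, -1.0, -0.005], [-1.0, -0.003, 0.005], [-0.005, 0.005, -1.0]]
contact_force: [-3.5, -0.2, 7.4]
grip_width: -0.0001
```

Request:
{"fn": "drive_tool", "kwargs": {"targets": "0 0 0.001 0 0;0 0 0.002 0 0;0 0 0.003 0 0;0 0 0.004 0 0;0 0 0.004 0 0"}}

```text
time: 9.2
tool_pos: [0.6202, 0.0707, 0.106]
tool_rot: [[0.004, -1.0, -0.005], [-1.0, -0.004, 0.005], [-0.005, 0.005, -1.0]]
contact_force: [-3.7, -0.5, 7.6]
grip_width: -0.0003
```

Request:
{"fn": "drive_tool", "kwargs": {"targets": "0 0 0.001 0 0;0 0 0.002 0 0;0 0 0.003 0 0;0 0 0.004 0 0;0 0 0.004 0 0"}}

```text
time: 9.62
tool_pos: [0.6202, 0.0707, 0.1059]
tool_rot: [[0.004, -1.0, -0.005], [-1.0, -0.004, 0.005], [-0.005, 0.005, -1.0]]
contact_force: [-3.5, -0.2, 6.9]
grip_width: -0.0
```

Request:
{"fn": "drive_tool", "kwargs": {"targets": "0 0 0.004 0 0;0 0 0.005 0 0;0 0 0.006 0 0;0 0 0.006 0 0;0 0 0.006 0 0"}}

```text
time: 10.03
tool_pos: [0.6202, 0.0707, 0.1055]
tool_rot: [[0.004, -1.0, -0.005], [-1.0, -0.004, 0.005], [-0.005, 0.005, -1.0]]
contact_force: [-3.8, 0.3, 7.9]
grip_width: -0.0002
```

Request:
{"fn": "drive_tool", "kwargs": {"targets": "0 0 0.005 0 0;0 0 0.006 0 0;0 0 0.007 0 0;0 0 0.007 0 0;0 0 0.007 0 0"}}

```text
time: 10.45
tool_pos: [0.6202, 0.0708, 0.1051]
tool_rot: [[0.004, -1.0, -0.005], [-1.0, -0.004, 0.005], [-0.005, 0.005, -1.0]]
contact_force: [-5.0, -1.0, 10.7]
grip_width: -0.0001
```

Request:
{"fn": "drive_tool", "kwargs": {"targets": "0 0 0.006 0 0;0 0 0.008 0 0;0 0 0.009 0 0;0 0 0.009 0 0;0 0 0.009 0 0"}}

```text
time: 10.87
tool_pos: [0.6202, 0.0707, 0.1046]
tool_rot: [[0.004, -1.0, -0.005], [-1.0, -0.004, 0.005], [-0.005, 0.005, -1.0]]
contact_force: [-5.2, -0.6, 11.7]
grip_width: -0.0001
```

Request:
{"fn": "drive_tool", "kwargs": {"targets": "0 0 0.007 0 0;0 0 0.009 0 0;0 0 0.01 0 0;0 0 0.01 0 0;0 0 0.01 0 0"}}

```text
time: 11.28
tool_pos: [0.6203, 0.0707, 0.1041]
tool_rot: [[0.004, -1.0, -0.005], [-1.0, -0.004, 0.004], [-0.004, 0.005, -1.0]]
contact_force: [-5.6, -1.0, 12.5]
grip_width: 0.0001
```

Request:
{"fn": "drive_tool", "kwargs": {"targets": "0 0 -0.06 0 0;-0.14 0.02 -0.11 0 0;-0.28 0.04 -0.11 0 0;-0.43 0.07 -0.11 0 0;-0.58 0.1 -0.11 0 0"}}

```text
time: 11.7
tool_pos: [0.595, 0.2167, 0.1322]
tool_rot: [[0.003, -1.0, -0.004], [-1.0, -0.003, 0.005], [-0.005, 0.004, -1.0]]
contact_force: [0.1, -0.7, -0.9]
grip_width: -0.0001
```

```bash
python3 look.py r3
```

```text
11.7 [0.59502278 0.2166772  0.13217411] [ 0.06800595 -0.66240359 -0.90341653] -0.00013293108327130094
```

View pics/r3.png

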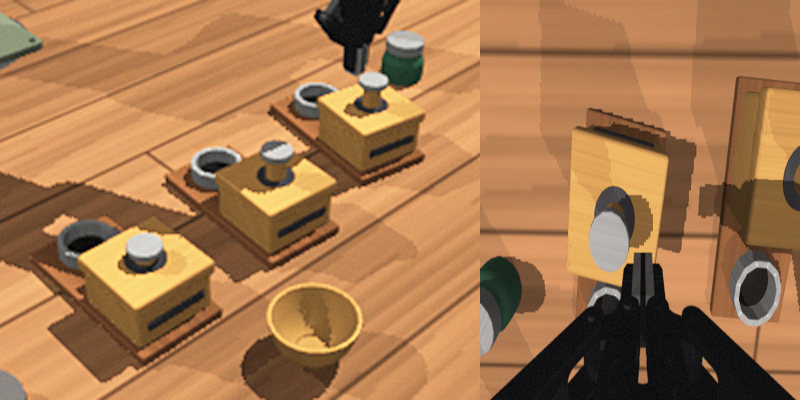

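Request:
{"fn": "drive_tool", "kwargs": {"targets": "-0.13 0.006 0 0 0;-0.135 0.006 0.02 0 0;-0.135 0.006 0.04 0 0;-0.135 0.006 0.06 0 0;-0.135 0.006 0.08 0 0"}}

```text
time: 12.22
tool_pos: [0.5911, 0.2537, 0.1107]
tool_rot: [[0.009, -1.0, -0.007], [-1.0, -0.009, 0.006], [-0.006, 0.007, -1.0]]
contact_force: [-0.9, -0.5, 0.3]
grip_width: 0.0001
```

Request:
{"fn": "drive_tool", "kwargs": {"targets": "0 0 0.002 0 0;0 0 0.004 0 0;0 0 0.006 0 0;0 0 0.008 0 0;0 0 0.01 0 0"}}

```text
time: 12.63
tool_pos: [0.5915, 0.2534, 0.1086]
tool_rot: [[0.009, -1.0, -0.006], [-1.0, -0.009, 0.006], [-0.006, 0.006, -1.0]]
contact_force: [-0.7, 0.1, -0.3]
grip_width: 0.0001
```

Request:
{"fn": "drive_tool", "kwargs": {"targets": "0 0 0.002 0 0;0 0 0.004 0 0;0 0 0.006 0 0;0 0 0.006 0 0;0 0 0.006 0 0"}}

```text
time: 13.05
tool_pos: [0.5919, 0.2534, 0.1078]
tool_rot: [[0.009, -1.0, -0.005], [-1.0, -0.009, 0.006], [-0.006, 0.005, -1.0]]
contact_force: [-1.3, -1.4, 2.5]
grip_width: 0.0
```

Request:
{"fn": "drive_tool", "kwargs": {"targets": "0 0 0.002 0 0;0 0 0.003 0 0;0 0 0.005 0 0;0 0 0.006 0 0;0 0 0.006 0 0"}}

```text
time: 13.47
tool_pos: [0.5919, 0.2534, 0.1067]
tool_rot: [[0.009, -1.0, -0.005], [-1.0, -0.009, 0.006], [-0.006, 0.005, -1.0]]
contact_force: [-2.3, -1.0, 5.8]
grip_width: -0.0003
```

Request:
{"fn": "drive_tool", "kwargs": {"targets": "0 0 0.002 0 0;0 0 0.003 0 0;0 0 0.005 0 0;0 0 0.006 0 0;0 0 0.006 0 0"}}

```text
time: 13.88
tool_pos: [0.5919, 0.2534, 0.1058]
tool_rot: [[0.009, -1.0, -0.005], [-1.0, -0.009, 0.006], [-0.006, 0.005, -1.0]]
contact_force: [-2.0, -1.3, 6.7]
grip_width: 0.0001
```

Request:
{"fn": "drive_tool", "kwargs": {"targets": "0 0 0.002 0 0;0 0 0.003 0 0;0 0 0.005 0 0;0 0 0.006 0 0;0 0 0.006 0 0"}}

```text
time: 14.3
tool_pos: [0.5919, 0.2534, 0.1052]
tool_rot: [[0.009, -1.0, -0.005], [-1.0, -0.009, 0.006], [-0.006, 0.005, -1.0]]
contact_force: [-4.3, -1.3, 7.4]
grip_width: -0.0005
```

Request:
{"fn": "drive_tool", "kwargs": {"targets": "0 0 0.003 0 0;0 0 0.005 0 0;0 0 0.006 0 0;0 0 0.007 0 0;0 0 0.007 0 0"}}

```text
time: 14.72
tool_pos: [0.5919, 0.2534, 0.1044]
tool_rot: [[0.009, -1.0, -0.005], [-1.0, -0.009, 0.006], [-0.006, 0.005, -1.0]]
contact_force: [-2.8, -1.4, 8.1]
grip_width: 0.0002
```

Request:
{"fn": "drive_tool", "kwargs": {"targets": "0 0 0.003 0 0;0 0 0.005 0 0;0 0 0.006 0 0;0 0 0.007 0 0;0 0 0.007 0 0"}}

```text
time: 15.13
tool_pos: [0.5919, 0.2534, 0.1036]
tool_rot: [[0.009, -1.0, -0.004], [-1.0, -0.009, 0.006], [-0.006, 0.004, -1.0]]
contact_force: [-2.9, -1.1, 6.6]
grip_width: 0.0003
```

Past its peak, it seems; carry on gently.

Request:
{"fn": "drive_tool", "kwargs": {"targets": "0 0 0.003 0 0;0 0 0.006 0 0;0 0 0.009 0 0;0 0 0.011 0 0;0 0 0.012 0 0"}}

```text
time: 15.55
tool_pos: [0.5919, 0.2534, 0.1006]
tool_rot: [[0.009, -1.0, -0.004], [-1.0, -0.009, 0.006], [-0.006, 0.004, -1.0]]
contact_force: [-0.8, -0.7, 2.0]
grip_width: 0.0001
```

Request:
{"fn": "drive_tool", "kwargs": {"targets": "0 0 0.003 0 0;0 0 0.006 0 0;0 0 0.009 0 0;0 0 0.011 0 0;0 0 0.012 0 0"}}

```text
time: 15.97
tool_pos: [0.5916, 0.2535, 0.0969]
tool_rot: [[0.01, -1.0, -0.005], [-1.0, -0.01, 0.006], [-0.006, 0.005, -1.0]]
contact_force: [0.9, -0.3, 0.2]
grip_width: -0.0003
```

Request:
{"fn": "drive_tool", "kwargs": {"targets": "0 0 -0.14 0 0;0.1 0.02 -0.26 0 0;0.26 0.04 -0.28 0 0;0.42 0.07 -0.28 0 0;0.58 0.1 -0.28 0 0"}}

```text
time: 16.38
tool_pos: [0.5689, 0.1069, 0.1677]
tool_rot: [[0.011, -1.0, -0.002], [-1.0, -0.011, 0.006], [-0.006, 0.002, -1.0]]
contact_force: [0.9, -0.1, -0.3]
grip_width: -0.0001
```

```bash
python3 look.py r4
```

```text
16.3833 [0.5688847  0.10690309 0.16767049] [ 0.85313601 -0.12878203 -0.29035608] -0.00011397456186775775
```

View pics/r4.png

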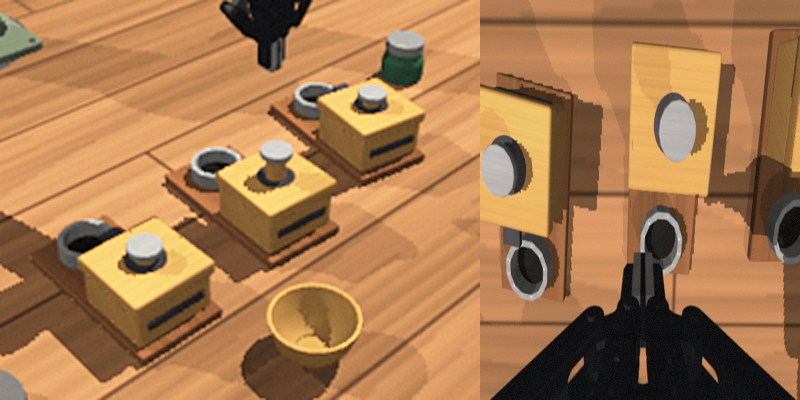

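Request:
{"fn": "drive_tool", "kwargs": {"targets": "0.16 0.03 0 0 0;0.32 0.06 0 0 0;0.48 0.09 0 0 0;0.64 0.12 0 0 0.3;0.8 0.15 0 0 0.7"}}

```text
time: 16.9
tool_pos: [0.5307, -0.098, 0.1659]
tool_rot: [[0.004, -1.0, -0.005], [-1.0, -0.004, 0.004], [-0.004, 0.005, -1.0]]
contact_force: [1.8, 0.0, 0.5]
grip_width: 0.0233
```

Request:
{"fn": "drive_tool", "kwargs": {"targets": "0.16 0.03 0 0 1;0.32 0.06 0 0 1;0.48 0.09 0 0 1;0.64 0.12 0 0 1;0.8 0.15 0 0 1"}}

```text
time: 17.32
tool_pos: [0.4941, -0.2995, 0.1653]
tool_rot: [[0.005, -1.0, -0.004], [-1.0, -0.005, 0.004], [-0.004, 0.004, -1.0]]
contact_force: [1.5, 1.4, 0.2]
grip_width: 0.0834
```

```bash
python3 - <<'E'
from h import *
from cell import ctrl,eyes
s=ctrl.read_state();print(s['time'],s['tool_pos'],s['tool_rot'].round(3),s['grip_width'])
f=eyes.grab_frame("wrist");im=f["image"];hsv=cv2.cvtColor(im,cv2.COLOR_BGR2HSV)
m=((hsv[...,0]<4)|(hsv[...,0]>174))&(hsv[...,1]>150)
n,l,st,ce=cv2.connectedComponentsWithStats(m.astype(np.uint8));print(st[1:][st[1:,4]>100],ce[1:][st[1:,4]>100])
pickle.dump(f,open("w5.pkl","wb"));cv2.imwrite("pics/w5.png",im)
print(proj(f,[.494,-.333,.06]),proj(f,[.494,-.333,0]))
E
```

```text
17.3167 [ 0.49407211 -0.29952792  0.16526992] [[ 0.005 -1.    -0.004]
 [-1.    -0.005  0.004]
 [-0.004  0.004 -1.   ]] 0.08338281911005144
[[ 353  195   46   57 1894]] [[376.07338965 222.29091869]]
[383.75982453 240.53758329] [373.63711612 216.08661806]
```

View pics/w5.png

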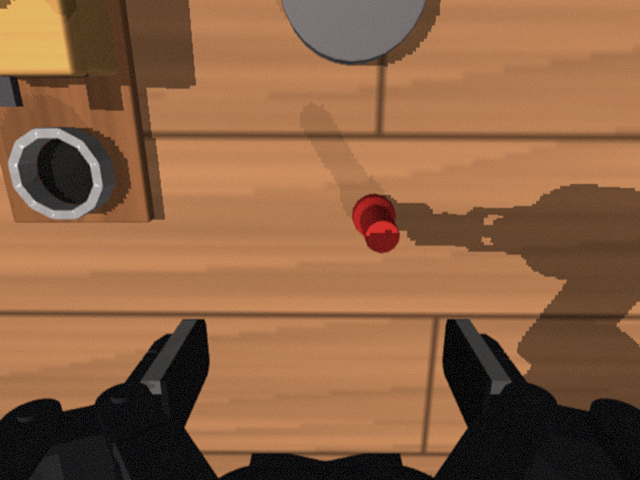

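```bash
python3 - <<'E'
from h import *
f=pickle.load(open("w5.pkl","rb"))
print(ray(f,382,235.5,.06),ray(f,374.5,215.5,.006))
from cell import ctrl;print(ctrl.read_state()['tool_pos'])
E
```

```text
[ 0.49725566 -0.33175956  0.06      ] [ 0.49600734 -0.33293055  0.006     ]
[ 0.49273893 -0.30784779  0.16573591]
```

Request:
{"fn": "drive_tool", "kwargs": {"targets": "0.098 -0.014 0 0 1;0.098 -0.014 0.1 0 1;0.098 -0.014 0.2 0 1;0.098 -0.014 0.3 0 1;0.098 -0.014 0.35 0 1"}}

```text
time: 17.78
tool_pos: [0.4945, -0.3308, 0.0747]
tool_rot: [[-0.001, -1.0, -0.008], [-1.0, 0.001, 0.0], [-0.0, 0.008, -1.0]]
contact_force: [-0.5, 1.0, -0.4]
grip_width: 0.0853
```

```bash
python3 - <<'E'
from h import *
from cell import ctrl,eyes
f=eyes.grab_frame("wrist");s=ctrl.read_state();print(s['time'],s['tool_pos'],s['tool_rot'].round(3),s['grip_width'])
cv2.imwrite("pics/w6.png",f["image"])
E
```

```text
17.8333 [ 0.49346283 -0.32971495  0.07290952] [[-0.    -1.    -0.011]
 [-1.     0.     0.002]
 [-0.002  0.011 -1.   ]] 0.08553373040390393
```

View pics/w6.png

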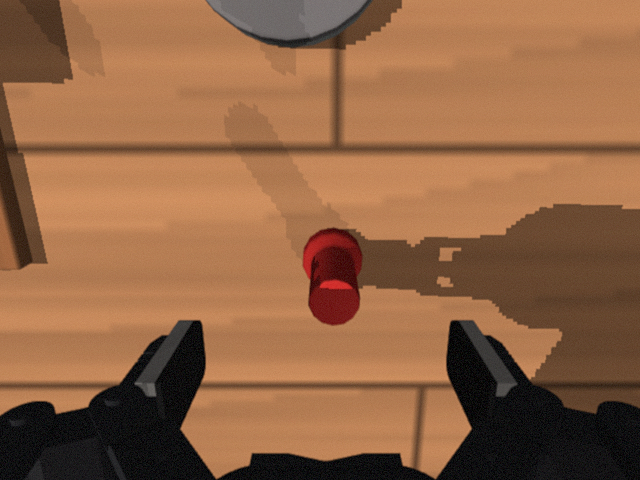

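Request:
{"fn": "drive_tool", "kwargs": {"targets": "0.01 -0.01 0.07 0 1;0.01 -0.01 0.14 0 1;0.01 -0.01 0.2 0 1;0.01 -0.01 0.204 0 1;0.01 -0.01 0.204 0 1"}}

```text
time: 18.25
tool_pos: [0.4956, -0.3314, 0.0217]
tool_rot: [[0.0, -1.0, -0.012], [-1.0, -0.0, 0.003], [-0.003, 0.012, -1.0]]
contact_force: [0.1, 0.2, -0.7]
grip_width: 0.0855
```

```bash
python3 - <<'E'
from h import *
from cell import ctrl,eyes
f=eyes.grab_frame("wrist");g=eyes.grab_frame("scene");s=ctrl.read_state();print(s['time'],s['tool_pos'],s['tool_rot'].round(3),s['grip_width'])
cv2.imwrite("pics/w7.png",np.hstack([cv2.resize(f["image"],(400,300)),cv2.resize(g["image"][230:380,60:260],(400,300))]))
E
```

```text
18.35 [ 0.4967008  -0.33273086  0.02348818] [[ 0.    -1.    -0.009]
 [-1.    -0.     0.   ]
 [-0.     0.009 -1.   ]] 0.08518715632083096
```

View pics/w7.png

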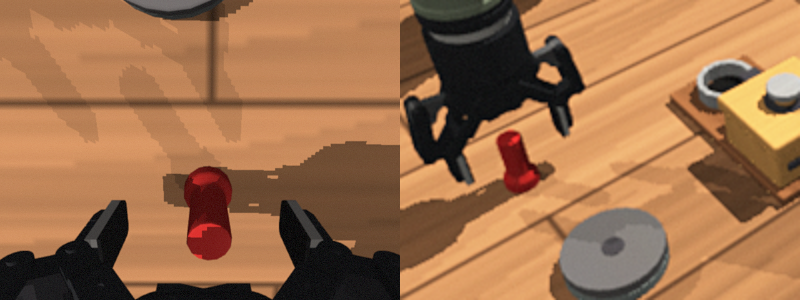

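Request:
{"fn": "drive_tool", "kwargs": {"targets": "0 0 0.006 0 0.7;0 0 0.006 0 0.4;0 0 0.006 0 0.15;0 0 0.006 0 0.1;0 0 0.006 0 0.1", "squeeze": 25}}

```text
time: 18.77
tool_pos: [0.4968, -0.3329, 0.0224]
tool_rot: [[0.0, -1.0, -0.008], [-1.0, -0.0, 0.0], [-0.0, 0.008, -1.0]]
contact_force: [0.7, -0.3, 0.5]
grip_width: 0.0257
```

Request:
{"fn": "drive_tool", "kwargs": {"targets": "0 0 0 0 0.1;0 0 0 0 0.1;0 0 -0.04 0 0.1;0 0 -0.08 0 0.1;0 0 -0.1 0 0.1"}}

```text
time: 19.18
tool_pos: [0.4979, -0.3336, 0.0493]
tool_rot: [[0.0, -1.0, -0.006], [-1.0, -0.0, -0.002], [0.002, 0.006, -1.0]]
contact_force: [1.4, -0.4, -0.5]
grip_width: 0.0211
```

```bash
python3 - <<'E'
from h import *
from cell import ctrl,eyes
f=eyes.grab_frame("wrist");g=eyes.grab_frame("scene");s=ctrl.read_state();print(s['time'],s['tool_pos'],s['tool_rot'].round(3),s['grip_width'])
pickle.dump((f,g),open("w8.pkl","wb"))
cv2.imwrite("pics/w8.png",np.hstack([cv2.resize(f["image"],(400,300)),cv2.resize(g["image"][200:350,60:260],(400,300))]))
E
```

```text
19.2833 [ 0.49841025 -0.33406651  0.04969656] [[-0.    -1.    -0.005]
 [-1.     0.    -0.003]
 [ 0.003  0.005 -1.   ]] 0.02127601443550576
```

View pics/w8.png

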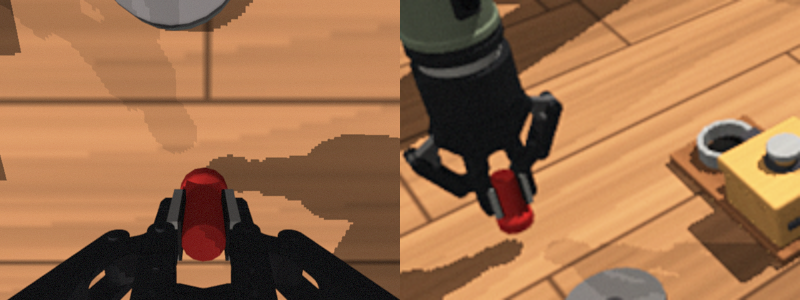

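Request:
{"fn": "drive_tool", "kwargs": {"targets": "0 0 -0.12 0 0.1;-0.1 0 -0.24 0 0.1;-0.24 -0.02 -0.28 0 0.1;-0.38 -0.03 -0.28 0 0.1;-0.52 -0.03 -0.28 0 0.1"}}

```text
time: 19.7
tool_pos: [0.5076, -0.2035, 0.1212]
tool_rot: [[-0.001, -1.0, -0.001], [-1.0, 0.001, -0.005], [0.005, 0.001, -1.0]]
contact_force: [0.3, -0.4, -1.3]
grip_width: 0.0211
```

Request:
{"fn": "drive_tool", "kwargs": {"targets": "-0.14 -0.01 0 0 0.1;-0.28 -0.02 0 0 0.1;-0.42 -0.03 0 0 0.1;-0.56 -0.03 0 0 0.1;-0.7 -0.03 0 0 0.1"}}

```text
time: 20.12
tool_pos: [0.5151, -0.0268, 0.1207]
tool_rot: [[-0.001, -1.0, -0.001], [-1.0, 0.001, -0.005], [0.005, 0.001, -1.0]]
contact_force: [0.8, -0.3, -1.5]
grip_width: 0.0215
```

```bash
python3 -c "
from cell import ctrl;s=ctrl.read_state();print(s['time'],s['tool_pos'],s['tool_rot'].round(3),s['grip_width'])"
```

```text
20.1167 [ 0.51509175 -0.02683012  0.12067289] [[-0.001 -1.    -0.001]
 [-1.     0.001 -0.005]
 [ 0.005  0.001 -1.   ]] 0.021455276960090298
```

Request:
{"fn": "drive_tool", "kwargs": {"targets": "-0.14 0 0 0 0.1;-0.28 0 0.04 0 0.1;-0.38 0 0.08 0 0.1;-0.395 0 0.1 0 0.1;-0.395 0 0.1 0 0.1"}}

```text
time: 20.53
tool_pos: [0.5136, 0.0733, 0.0938]
tool_rot: [[0.002, -1.0, -0.004], [-1.0, -0.002, -0.005], [0.005, 0.004, -1.0]]
contact_force: [-0.6, -0.4, -0.6]
grip_width: 0.0211
```

Request:
{"fn": "drive_tool", "kwargs": {"targets": "0 0 0.02 0 0.1;0 0 0.04 0 0.1;0 0 0.06 0 0.1;0 0 0.06 0 0.1;0 0 0.06 0 0.1"}}

```text
time: 20.95
tool_pos: [0.5134, 0.0722, 0.0784]
tool_rot: [[0.0, -1.0, -0.005], [-1.0, -0.0, -0.005], [0.005, 0.005, -1.0]]
contact_force: [-0.4, 0.1, -1.2]
grip_width: 0.021
```

```bash
python3 - <<'E'
from h import *
from cell import ctrl,eyes
s=ctrl.read_state();f=eyes.grab_frame("wrist");g=eyes.grab_frame("scene");t=eyes.grab_frame("top");print(s['time'],s['tool_pos'],s['tool_rot'].round(3),s['grip_width'])
pickle.dump((f,g,t),open("w9.pkl","wb"))
cv2.imwrite("pics/w9.png",np.hstack([f["image"][100:,120:520],cv2.resize(g["image"][180:275,230:330],(400,380),interpolation=cv2.INTER_CUBIC)]))
E
```

```text
20.95 [0.51337539 0.07222787 0.07843244] [[ 0.    -1.    -0.005]
 [-1.    -0.    -0.005]
 [ 0.005  0.005 -1.   ]] 0.020988700719682882
```

View pics/w9.png

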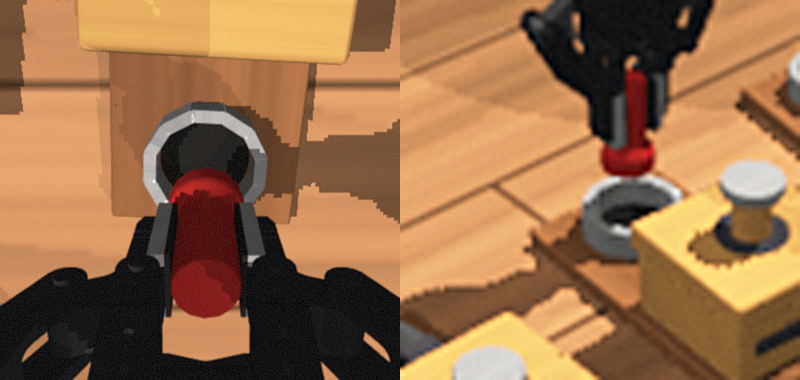

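```bash
python3 - <<'E'
from h import *
f,g,t=pickle.load(open("w9.pkl","rb"))
im=f["image"];hsv=cv2.cvtColor(im,cv2.COLOR_BGR2HSV)
m=((hsv[...,0]<4)|(hsv[...,0]>174))&(hsv[...,1]>150)
ys,xs=np.where(m);r0=ys.min();print("red top row",r0,"cols",xs[ys<r0+30].min(),xs[ys<r0+30].max())
for z in(.056,.068): print(z,ray(f,326,r0,z))
# rim outer
for p in((326,203),(145+120,258),(267+120,258)): print(p,ray(f,*p,.030))
hg=cv2.cvtColor(g["image"],cv2.COLOR_BGR2HSV);mg=((hg[...,0]<4)|(hg[...,0]>174))&(hg[...,1]>150);mg[:,:230]=0;mg[:,340:]=0
ys,xs=np.where(mg);print("scene red",xs.min(),xs.max(),ys.min(),ys.max(), "lower rows:",[(y,xs[ys==y].min(),xs[ys==y].max()) for y in range(ys.max()-8,ys.max()+1)])
for X in((.5134,.0722,.056),(.5134,.0722,.068),(.515,.072,.03)): print(X,proj(g,X),proj(f,X))
gr=(hg[...,1]<60)&(hg[...,2]>90)
E
```

```text
red top row 254 cols 293 367
0.056 [0.53393674 0.07404126 0.056     ]
0.068 [0.53824803 0.07411019 0.068     ]
(326, 203) [0.5496969  0.07391124 0.03      ]
(265, 258) [0.52257677 0.10336686 0.03      ]
(387, 258) [0.5225056  0.04437411 0.03      ]
scene red 240 292 108 223 lower rows: [(215, np.int64(287), np.int64(291)), (216, np.int64(281), np.int64(292)), (217, np.int64(281), np.int64(292)), (218, np.int64(281), np.int64(292)), (219, np.int64(281), np.int64(292)), (220, np.int64(281), np.int64(292)), (221, np.int64(281), np.int64(292)), (222, np.int64(281), np.int64(291)), (223, np.int64(283), np.int64(290))]
(0.5134, 0.0722, 0.056) [286.82380972 221.06458929] [330.2303013  298.80227014]
(0.5134, 0.0722, 0.068) [286.75270379 216.83055301] [330.67662528 311.84861605]
(0.515, 0.072, 0.03) [287.34798045 230.36983235] [329.85254355 272.46420987]
```

Request:
{"fn": "drive_tool", "kwargs": {"targets": "0 -0.004 0.03 0 0.1;0 -0.004 0.07 0 0.1;0 -0.004 0.11 0 0.1;0 -0.004 0.15 0 0.1;0 -0.004 0.166 0 0.1"}}

```text
time: 21.52
tool_pos: [0.5128, 0.0726, 0.035]
tool_rot: [[0.001, -1.0, -0.007], [-1.0, -0.001, -0.005], [0.005, 0.007, -1.0]]
contact_force: [-1.2, -0.6, -1.7]
grip_width: 0.0212
```

Request:
{"fn": "drive_tool", "kwargs": {"targets": "0 0 0 0 0.1;0 0 0.002 0 0.1;0 0 0.004 0 0.1;0 0 0.004 0 0.1;0 0 0.004 0 0.1"}}

```text
time: 21.93
tool_pos: [0.5129, 0.0726, 0.0343]
tool_rot: [[0.002, -1.0, -0.007], [-1.0, -0.001, -0.005], [0.005, 0.007, -1.0]]
contact_force: [-1.0, 0.2, 3.8]
grip_width: 0.0217
```

Request:
{"fn": "drive_tool", "kwargs": {"targets": "0 0 0 0 0.3;0 0 0 0 0.5;0 0 0 0 0.7;0 0 0 0 0.8;0 0 0 0 0.8"}}

```text
time: 22.35
tool_pos: [0.5129, 0.0726, 0.0342]
tool_rot: [[0.002, -1.0, -0.007], [-1.0, -0.001, -0.005], [0.005, 0.007, -1.0]]
contact_force: [0.0, 0.4, 1.0]
grip_width: 0.068
```

```bash
python3 - <<'E'
from h import *
from cell import ctrl,eyes
s=ctrl.read_state();f=eyes.grab_frame("wrist");g=eyes.grab_frame("scene");print(s['time'],s['tool_pos'],s['grip_width'],s['contact_force'])
cv2.imwrite("pics/w10.png",np.hstack([f["image"][100:,120:520],cv2.resize(g["image"][180:275,230:330],(400,380),interpolation=cv2.INTER_CUBIC)]))
E
```

```text
22.35 [0.51287431 0.07259184 0.03422043] 0.06800610773244861 [0.030564   0.35357376 0.95673943]
```

View pics/w10.png

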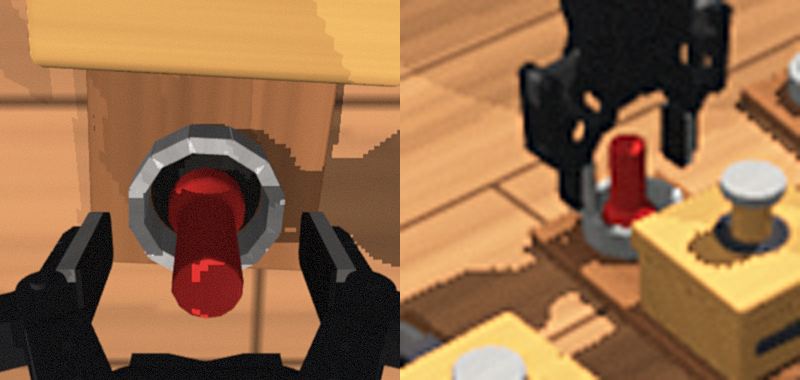

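Upright in the cup and released. Lift straight up.

Request:
{"fn": "drive_tool", "kwargs": {"targets": "0 0 -0.05 0 0.8;0 0 -0.12 0 0.8;0 0 -0.24 0 0.8;0 0 -0.38 0 0.8;0 0 -0.5 0 0.8"}}

```text
time: 22.87
tool_pos: [0.5137, 0.0732, 0.1608]
tool_rot: [[0.001, -1.0, -0.007], [-1.0, -0.001, -0.005], [0.005, 0.007, -1.0]]
contact_force: [1.0, 1.2, 0.6]
grip_width: 0.0681
```

Request:
{"fn": "drive_tool", "kwargs": {"targets": "0 0.1 -0.1 0 0.8;0 0.25 -0.2 0 0.8;0 0.35 -0.2 0 0.8;0 0.35 -0.2 0 0.8;0 0.35 -0.2 0 0.8"}}

```text
time: 23.28
tool_pos: [0.4258, 0.0735, 0.2118]
tool_rot: [[0.002, -1.0, -0.006], [-1.0, -0.002, -0.005], [0.005, 0.006, -1.0]]
contact_force: [0.2, 0.2, -0.7]
grip_width: 0.0682
```

```bash
python3 - <<'E'
from h import *
from cell import ctrl,eyes
s=ctrl.read_state();g=eyes.grab_frame("scene");t=eyes.grab_frame("top");print(s['time'],s['tool_pos'],s['contact_force'])
cv2.imwrite("pics/w11.png",np.hstack([cv2.resize(g["image"][150:350,180:420],(400,400)),cv2.resize(t["image"][140:320,110:530],(400,400))]))
hsv=cv2.cvtColor(g["image"],cv2.COLOR_BGR2HSV);m=((hsv[...,0]<4)|(hsv[...,0]>174))&(hsv[...,1]>150);m[:170]=0;m[270:]=0;m[:,:250]=0;m[:,320:]=0
for y in range(205,236,3):
    x=np.where(m[y])[0]
    if len(x):print(y,x.min(),x.max())
print(proj(g,[.515,.072,.072]),proj(g,[.515,.072,.03]))
E
```

```text
23.2833 [0.42578863 0.07346728 0.21179747] [ 0.22180508  0.18707493 -0.69106945]
214 284 289
217 283 290
220 283 290
223 283 290
226 283 291
229 282 291
232 281 293
235 281 287
[287.11108702 215.72879906] [287.34798045 230.36983235]
```

View pics/w11.png

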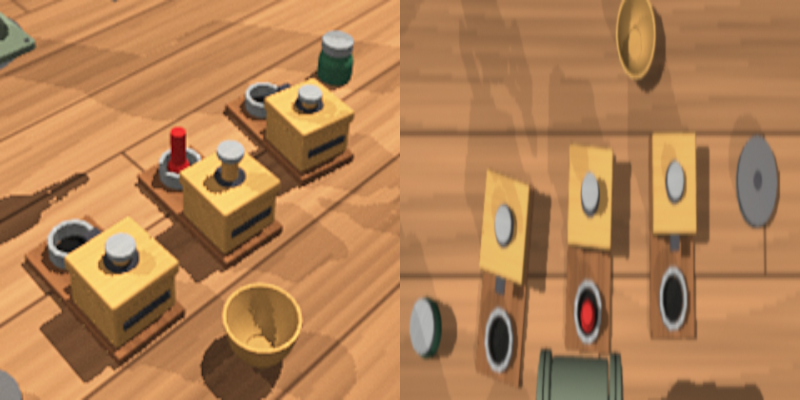

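The marker stands upright in the middle cup. The tongues are out on the left and right caskets only, and the bystanders look unmoved. Handing in.

```bash
python3 -c "
from cell import ticket;print(ticket.job_done())"
```

```text
the job is handed in; nothing more can be done
None
```

The job is done and handed in at about 23 s. The middle casket has the faulty catch, and the red marker stands upright in its cup.

- **Sound catches:** The right and left catches clicked, with the highest readings at about 6 N and 8 N. Both were left clicked down.
- **Faulty catch:** The middle one rose to about 12.5 N vertical (about 14 N in all, counting the sideways reading) at roughly 4 mm down with no click. It sprang back up when released.
- **Last pictures:** Tongues are out on the left and right caskets only. The marker is upright, less than one pixel from the calculated cup centre in the scene view. The bowl, tin and discs look unmoved by eye, and the arm is clear.
- **Disagreement:** The wrist camera placed things about 5 mm farther out in x than the top view. Marker and cup were shifted alike, so I lined one up with the other.

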